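# Load the distance bushes and hold the jig cover down on its pin

## Robot

A 6-joint arm with a two-finger parallel gripper is mounted at the origin on the work surface. World frame = base frame: x ahead of the robot, y to its left, z up, the work surface at z = 0. Lengths are in mm, angles in degrees, forces in N, time in s.
With the tool pointing down it reaches from about 300 to 850 mm from the base axis. Payload 4.2 kg.
Tool frame: the origin (TCP) lies midway between the tips of the shut fingers; the grasp point (between the pads) lies 19 mm behind it (env.grip_depth is the distance from the TCP to the grasp point, in mm); z points along the fingers, y is the line along which they close (so a half turn about z gives the same grasp; the last joint's range is limited). The gripper opens to 91 mm and grips with 3 to 60 N. Pads are 32 mm wide; open, the fingers measure 118 mm over their backs; the gripper's body (76 mm by 178 mm) begins 60 mm behind the grasp point.
Start: joints at [64.859, 18.312, 89.639, -0, 72.044, -1.146], TCP at [233.836, 525.323, 213.976] pointing down, gripper open.
Joint ranges: [-177.97, 177.97], [-48.28, 115.42], [12.27, 149.76], [-77.06, 257.06], [2.81, 150.46], [-146.56, 146.56]. Speed limits (degrees/s): [147.25, 147.25, 180, 180, 180, 180].

## Interface

Orientations are given as [roll, pitch, yaw] about the fixed x, y, z axes, in that order (R = Rz(yaw) Ry(pitch) Rx(roll)).
In Python, from workcell import env, eyes gives the robot as it stands.
- The arm moves only by the tool send_rows, never from a script. Its argument "motion" is a list of rows, each a list of 7 numbers: the shift along the world's x, y, z normalised to -1 to 1, where 1 is 0.5 m, then the turn, a rotation vector about the world's x, y, z normalised to -1 to 1, where 1 is 60 degrees, then the opening, from -1 (shut) to 1 (fully open). A call has 1 to 20 rows; each row is the pose to reach, as a shift and turn from the pose commanded when the call began; what a row does not reach only later rows make up. A row lasts 1/8 s, in which the tool goes at most 62.5 mm and 10.7 degrees, less where a joint would pass 70% of its speed; a pose out of reach is approached as far as the arm can. A call with a number of a shift or a turn outside -1 to 1 is refused whole. A call with a gripper value outside its range is refused whole. The fingers move at their own pace and stop on an object; "squeeze" is the grip in N (left out, the last holds). Time passes only in rows, so rows that repeat a pose let the fingers close. It gives the time, the measured TCP pose, the force, the opening and the grip force at its end, in the units of the state.
- env.state(): the state, without advancing time (a new reading comes with each control period).
- eyes.grab_frame(name): name is "scene" or "top" or "wrist"; returns a dict with "pixels" (480x640x3 uint8, red, green, blue), "depth" (480x640 float32, mm along the optical axis (not along the pixel's ray), 0 where there is no reading), "fx", "fy", "cx", "cy" (pixels), "distortion" ([k1, k2, p1, p2, k3] as OpenCV has them; the pictures are not rectified), "R" (3x3) and "t" (3): a world point X has camera coordinates R X + t; the wrist camera has in their place "T_tool_cam" (4x4, takes a point from camera to tool coordinates, whose origin is the TCP and whose axes are the flange's). Camera axes: x right, y down, z forward; pixel columns grow to the right and rows downward; lengths in mm; the calibration is good to about 2 mm. A picture is of the moment at which its call begins: read the wrist's pose just before it.
- env.job_done(): hands the job in; it is judged then, once.
The state is a dict: "time_s": time; "qpos": joint angles; "qvel": joint speeds; "effort": joint torques, N m; "ee_pos": TCP position; "ee_rot": TCP orientation; "force": force on the tool from outside, world axes, zero at the start; "torque": the same for the moment, N m; "gripper_width": finger opening in mm; "gripper_force": force on a finger pad.
Only numpy, scipy, OpenCV 4.12 (cv2) and the standard library are available. Lean on these libraries where they do the work, as an engineer would, in place of code of your own. Each camera call takes 0.05 s, during which the arm holds its last target. There are 200 camera calls.

## Task

Load the clamping jig: stand the thick bush in pocket 1 (the wider pocket, one dimple beside it), then the thin bush in pocket 2 (two dimples). Then take the cover plate by its grip, slide it over the jig, lined up with the base, until its underside hole drops over the locating pin, and press it down against the springs until it is fully down on both bushes. Finish while still holding the grip and keeping the cover pressed down; leave the tube offcut, the bent panel and the hammer alone.

Things in the scene. Friction and masses are not known exactly. Their poses are not given: they have to be found in the camera images.
- jig_base: Fixed plain aluminium jig base flat on the table, 100 (own x) x 210 (own y) x 30 mm high; origin at the centre of its underside. Pocket 1 at own y = +65 mm, pocket 2 at -65 mm. At x = 0, y = +17 and -17 mm two round spring plungers (12 mm diameter) stand 30 mm above the top face, pushed down up to 9 mm (each 4 N to start, 6.4 N at 6 mm).
- slot_mid (a point): Middle of the slot in the base's top face (30 mm above the table, own x = y = 0); slot along the base's x. A fixed upright pin, 12 mm diameter, top 5 mm tapered to 6 mm, stands 36 mm above the top face on the slot's line, up to 12 mm either way of this point along x: its place is not reported; see it before the cover hides it, or feel it by sliding the cover.
- pocket1 (a point): Centre of the mouth of pocket 1, at the height of the base's top face: diameter 31 mm, 16 mm deep, one black dimple beside it on the base's -x side.
- pocket2 (a point): Centre of the mouth of pocket 2, at the height of the base's top face: diameter 25 mm, 16 mm deep, two black dimples beside it on the base's -x side.
- thick_bush: Loose brass distance bush, upright cylinder 28 mm diameter, 40 mm high; origin at the centre of its underside, z up. It starts standing on the table. In its pocket it stands 24 mm out of the base.
- thin_bush: Loose brass distance bush, upright cylinder 22 mm diameter, 40 mm high; origin at the centre of its underside, z up. It starts standing on the table. In its pocket it stands 24 mm out of the base.
- cover: Loose steel cover plate lying flat, 70 (own x) x 170 (own y) x 14 mm, 0.36 to 0.54 kg. Origin at the centre of its underside, z up. In the underside, at the origin, a blind hole 16 mm diameter, 14 mm deep, with a 1.5 mm chamfer. Its underside is 36 mm above the base's top face riding on the pin, 30 mm dropped on and resting on the plungers, 24 mm pressed down onto both bushes.
- cover_grip (a point): Centre of the top of the aluminium grip bar fixed on the middle of the cover: 22 (cover x) x 70 (cover y) x 40 mm high, its top 54 mm above the plate's underside. On the jig the cover's long side (y) lies along the base's y, either way round; pressing it home takes about 13 N including its own weight.
- tube_offcut: Bystander: square steel tube offcut standing upright, 60 x 60 x 100 mm; origin at the centre of its underside.
- bent_panel: Bystander: U-bent sheet panel with a blue top, 100 x 120 x 60 mm; origin at the centre of its underside.
- hammer: Bystander: hammer 280 mm long lying on the table along its own x; origin at the middle of its underside.
There are look-alikes about, which are no part of the job. Leave any orange look-alike of the thick_bush alone.

How it is judged (in metres and radians):
On the way, in this order (a step that is already met when the one before it is completed fails the run):
1. the thick bush stands home in pocket 1 (horizontal distance between thick_bush and pocket1 below 0.004 m and z of thick_bush in the frame of jig_base below 0.0165 m and angle between thick_bush's own z axis and vertical below 0.1 rad), for 0.2 s.
2. then the thin bush stands home in pocket 2 (all of step 1 and horizontal distance between thin_bush and pocket2 below 0.004 m and z of thin_bush in the frame of jig_base below 0.0165 m and angle between thin_bush's own z axis and vertical below 0.1 rad), for 0.2 s.
3. then the cover has dropped over the pin (y of cover in the frame of jig_base between -0.006 and 0.006 m and x of cover in the frame of jig_base between -0.018 and 0.018 m and z of cover in the frame of jig_base below 0.0625 m and angle between cover's own z axis and vertical below 0.05 rad), for 0.1 s.
At the end, for the whole second after the job is handed in: Bushes home in their pockets (4 mm off centre, 2.5 mm off the floor, 0.1 rad tilt at most); cover on the pin, underside under 25.8 mm above the base top, within 0.05 rad of level and 0.15 rad of the base; fingers on it with over 3 N (all of step 2 and y of cover in the frame of jig_base between -0.006 and 0.006 m and x of cover in the frame of jig_base between -0.018 and 0.018 m and z of cover in the frame of jig_base below 0.0558 m and angle between cover's own z axis and vertical below 0.05 rad and angle between the y axis of cover and the y axis of jig_base, either way round below 0.15 rad and contact force between the fingers and cover above 3 N); the arm keeps its last pose, push and grip.
It fails at once if the tube offcut is moved more than 30 mm (distance of tube_offcut from where it was at the start of the episode above 0.03 m).
It fails at once if the bent panel is moved more than 30 mm (distance of bent_panel from where it was at the start of the episode above 0.03 m).
It fails at once if the hammer is moved more than 30 mm (distance of hammer from where it was at the start of the episode above 0.03 m).
It also fails if it takes over 72 s, if anything falls off the work surface, if the arm or the gripper's body presses on something with over 40 N, if the wrist force passes 120 N, or if a joint passes its speed limit or range.

## Working session

There is one attempt and no reset: what is moved stays moved. The work goes in short steps, Python scripts to look and compute and a tool call to move; the robot and the scene stay as the last step left them, time stands still between calls to the robot, and variables do not carry over. Pictures are saved under pics/ and viewed, at most 10 in all, crops included, and the job is handed in when it is done.

Besides the shell and the picture viewer there is one more tool, called after "Emit:" in YAML: its name, and indented under it one key for each argument. send_rows: Moves the arm, as the interface text tells. Its arguments: {"type":"object","properties":{"motion":{"type":"array"},"squeeze":{"type":"number"}},"required":["motion"]}

```bash
mkdir -p pics
cat > h.py <<'E'
import numpy as np,cv2
from workcell import env,eyes
from scipy.spatial.transform import Rotation as Ro
def grab(n):
    s=env.state(); f=eyes.grab_frame(n)
    f={k:(np.array(v) if isinstance(v,(list,tuple)) else v) for k,v in f.items()}
    if n=='wrist':
        T=np.eye(4);T[:3,:3]=Ro.from_euler('xyz',s['ee_rot'],degrees=True).as_matrix();T[:3,3]=s['ee_pos']
        W=T@f['T_tool_cam'];f['R']=W[:3,:3].T;f['t']=-f['R']@W[:3,3]
    return f
def K(f): return np.array([[f['fx'],0,f['cx']],[0,f['fy'],f['cy']],[0,0,1]],float)
def rays(f,uv):
    p=cv2.undistortPoints(np.array(uv,float).reshape(-1,1,2),K(f),f['distortion'].astype(float))[:,0]
    return np.c_[p,np.ones(len(p))]
def atz(f,uv,z):
    d=rays(f,uv)@f['R']; c=-f['R'].T@f['t']
    return c+d*((z-c[2])/d[:,2])[:,None]
def cloud(f):
    v,u=np.mgrid[:480,:640]; r=rays(f,np.c_[u.ravel(),v.ravel()])
    X=(r*f['depth'].reshape(-1,1)-f['t'])@f['R']; X[f['depth'].ravel()==0]=np.nan
    return X.reshape(480,640,3)
def save(n,im): cv2.imwrite('pics/'+n,np.ascontiguousarray(im[:,:,::-1]))
E
python3 - <<'E'
from h import *
print(env.state())
for n in('scene','top'):
    f=grab(n);save(n+'0.png',f['pixels']);np.save(n+'0.npy',f,allow_pickle=True);print(n,-f['R'].T@f['t'])
E
```

```text
{'time_s': 0.0, 'qpos': array([ 6.48589637e+01,  1.83511476e+01,  8.97071369e+01, -6.93270695e-04,
        7.20425981e+01, -1.14741213e+00]), 'qvel': array([ 0.02254304, -0.04505218,  0.0280304 ,  0.05740641,  0.04761049,
        0.04757845]), 'effort': array([-1.77232710e-04, -4.12455153e+01, -2.31971937e+01,  7.28561310e-02,
        4.57430386e-02, -1.28374877e-04]), 'ee_pos': array([233.61662297, 524.84908081, 213.12026875]), 'ee_rot': array([-1.79899124e+02, -1.36116133e-03,  1.56006589e+02]), 'force': array([-0.06781452, -0.13695364, -0.49823654]), 'torque': array([0.01157139, 0.02279099, 0.04128936]), 'gripper_force': 0.0, 'gripper_width': 91.21927484247729}
scene [1366.20267274  -44.92082047  532.82010757]
top [ 438.00224506  -19.94688374 1294.12311166]
```

View pics/top0.png

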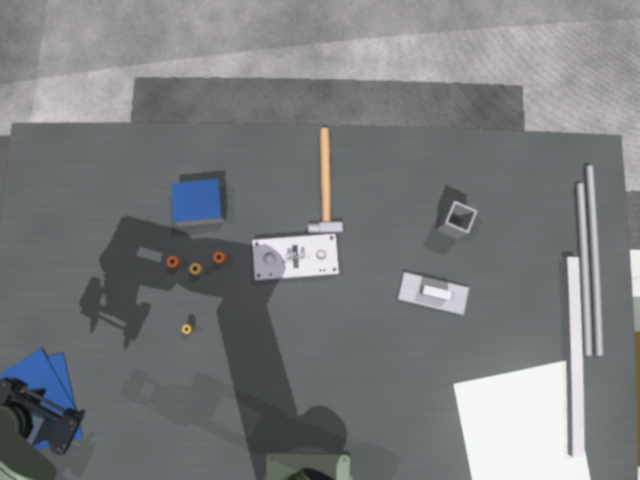

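View pics/scene0.png

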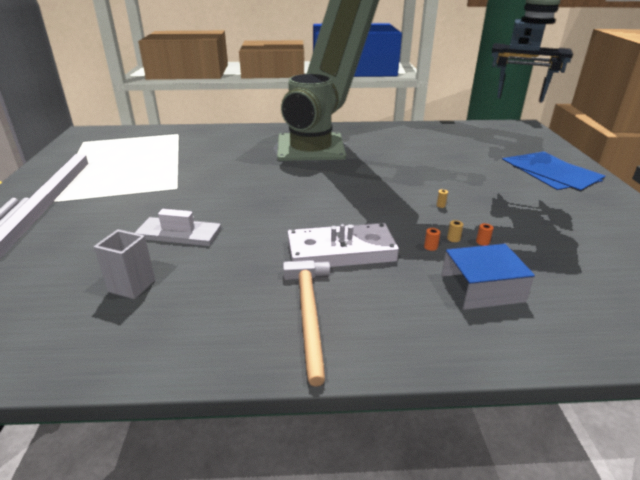

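The top view shows the jig at (296,257), with the wide pocket left at (269,258) and the narrow pocket right at (321,254). The cover is at (434,293), the hammer head at (325,227) and the tube at (458,218).
Thick bush candidates are brass (195,268), orange (172,262) and orange (219,257). The small brass one at (186,329) is the thin bush. By the description, the thick bush is the brass one at (195,268). I'll check this in a close crop.

Run:
```python
from h import *
f=np.load('top0.npy',allow_pickle=True).item()
print(K(f))
for n,uv,z in [('thick',(195,268),40),('or1',(172,262),40),('or2',(219,257),40),('thin',(186,329),40),('p1',(269,258),30),('p2',(321,254),30),('grip',(436,292),54),('hammerhead',(325,227),25),('tube',(461,217),100)]:
    print(n,atz(f,[uv],z)[0].round(1))
X=cloud(f)
# cover/jig via height masks
def rect(lo,hi,box):
    u0,u1,v0,v1=box; P=X[v0:v1,u0:u1].reshape(-1,3); P=P[(P[:,2]>lo)&(P[:,2]<hi)]
    r=cv2.minAreaRect(P[:,:2].astype(np.float32)); print(r,len(P),np.median(P,0).round(1))
rect(20,40,(245,345,240,285)); rect(8,20,(390,475,260,325)); rect(45,65,(390,475,260,325))
P=f['pixels']
a=cv2.resize(P[230:350,150:350],None,fx=4,fy=4,interpolation=cv2.INTER_CUBIC);save('crop1.png',a)
```

```text
[[506.79491463   0.         320.45350229]
 [  0.         506.79491463 243.97249387]
 [  0.           0.           1.        ]]
thick [550.9 290.5  40. ]
or1 [564.6 349.6  40. ]
or2 [579.8 231.5  40. ]
thin [399.8 305.2  40. ]
p1 [581.2 107.3  30. ]
p2 [594.1 -23.1  30. ]
grip [ 503.  -307.2   54. ]
hammerhead [664.  -31.8  25. ]
tube [ 682.5 -359.7  100. ]
((587.1463012695312, 42.459320068359375), (98.46531677246094, 210.70108032226562), 5.661396503448486) 2799 [581.2  45.2  30.4]
((506.29913330078125, -299.3753662109375), (148.7261962890625, 200.6913604736328), 6.307939529418945) 1541 [ 501.4 -306.    14.6]
((502.5818176269531, -308.7397766113281), (70.61975860595703, 22.685068130493164), 77.75) 263 [ 502.6 -309.2   54.3]
```

View pics/crop1.png

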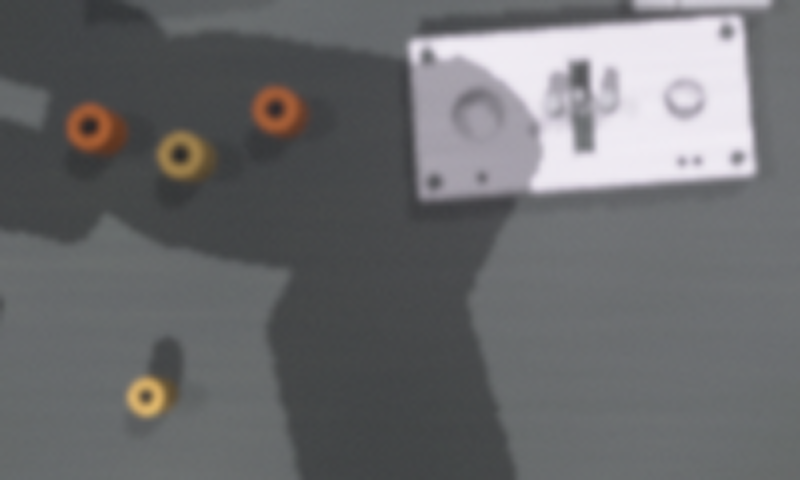

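The crop confirms it: the brass thick bush is at crop (180,155), the oranges at (90,127) and (277,110), and the thin bush at (147,397). Pocket 1 at (478,112) has one dimple at (482,178). Pocket 2 at (684,98) has two at (690,160). Base yaw is about 5.7°.

Next I'll move above the thick bush.

Emit:
send_rows:
  motion:
    - [0.63,-0.47,0.05,0,0,-1,1]
    - [0.63,-0.47,0.05,0,0,-1,1]
    - [0.63,-0.47,0.05,0,0,-1,1]
    - [0.63,-0.47,0.05,0,0,-1,1]
    - [0.63,-0.47,0.05,0,0,-1,1]
    - [0.63,-0.47,0.05,0,0,-1,1]
    - [0.63,-0.47,0.05,0,0,-1,1]
    - [0.63,-0.47,0.05,0,0,-1,1]
    - [0.63,-0.47,0.05,0,0,-1,1]
    - [0.63,-0.47,0.05,0,0,-1,1]
    - [0.63,-0.47,0.05,0,0,-1,1]

```text
time_s: 1.48
ee_pos: [548.0, 291.2, 239.1]
ee_rot: [180.0, -0.0, 96.1]
force: [-0.4, -0.3, -0.9]
gripper_width: 91.3
gripper_force: 0.0
```

Run:
```python
from h import *
f=grab('wrist');save('w1.png',f['pixels']);np.save('w1.npy',f,allow_pickle=True)
s=env.state();print(s['ee_pos'],s['ee_rot'],f['T_tool_cam'].round(3),K(f))
g=grab('top');np.save('top1.npy',g,allow_pickle=True);save('top1.png',cv2.resize(g['pixels'][200:340,230:490],None,fx=3,fy=3,interpolation=cv2.INTER_CUBIC))
```

```text
[548.14084609 291.04163087 239.15518295] [ 1.79991393e+02 -5.34626339e-03  9.60867505e+01] [[ 0.00000e+00 -9.66000e-01 -2.59000e-01  7.38670e+01]
 [ 1.00000e+00  1.00000e-03 -0.00000e+00  9.40000e-02]
 [ 0.00000e+00 -2.59000e-01  9.66000e-01 -1.71607e+02]
 [ 0.00000e+00  0.00000e+00  0.00000e+00  1.00000e+00]] [[336.20843636   0.         323.69128481]
 [  0.         336.20843636 241.67728431]
 [  0.           0.           1.        ]]
```

View pics/w1.png

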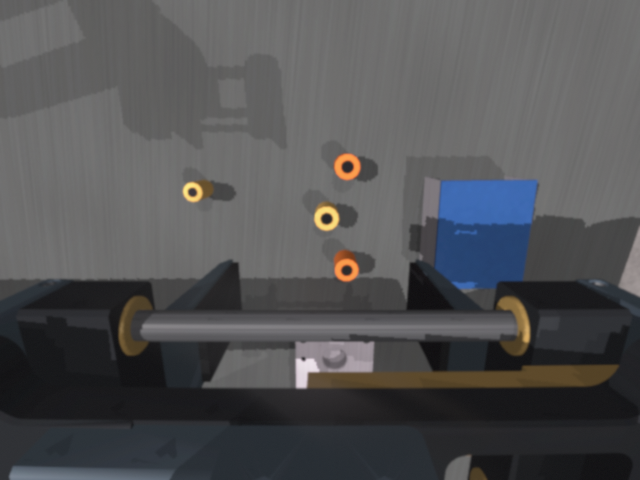

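The wrist view shows the brass thick bush at (326,218) between the oranges at (347,166) and (346,270). The thin bush is at (193,192) and the panel is to the right. I'll fit the top rings and both pockets, and measure the jig from the top image.

```bash
cat >> h.py <<'E'
def ring(f,uv,z,r=28,lo=(15,60,190)):
    hsv=cv2.cvtColor(f['pixels'],cv2.COLOR_RGB2HSV); u,v=uv
    m=cv2.inRange(hsv,lo,(40,255,255)); k=np.zeros_like(m);cv2.circle(k,(int(u),int(v)),r,255,-1); m&=k
    c=max(cv2.findContours(m,cv2.RETR_EXTERNAL,cv2.CHAIN_APPROX_NONE)[0],key=cv2.contourArea)
    P=atz(f,c[:,0].astype(float),z)[:,:2].astype(np.float32); (o,rad)=cv2.minEnclosingCircle(P)
    A=np.c_[2*P,np.ones(len(P))];s=np.linalg.lstsq(A,(P**2).sum(1),rcond=None)[0]
    return s[:2].round(1),2*np.sqrt(s[2]+s[0]**2+s[1]**2)
E
python3 - <<'E'
from h import *
f=np.load('w1.npy',allow_pickle=True).item()
X=cloud(f)
for n,uv in(('thick',(326,218)),('thin',(193,192))):
    print(n,ring(f,uv,40,18)); u,v=uv
    P=X[v-25:v+25,u-25:u+25].reshape(-1,3);P=P[(P[:,2]>36)&(P[:,2]<46)];print(np.median(P,0),len(P))
g=np.load('top1.npy',allow_pickle=True).item()
X=cloud(g);P=X[230:290,240:350].reshape(-1,3);P=P[(P[:,2]>24)&(P[:,2]<36)]
print(cv2.minAreaRect(P[:,:2].astype(np.float32)))
# white mask corners
m=cv2.inRange(g['pixels'],(150,140,150),(255,255,255));m[:237]=0;m[285:]=0;m[:,:245]=0;m[:,345:]=0
c=max(cv2.findContours(m,cv2.RETR_EXTERNAL,cv2.CHAIN_APPROX_NONE)[0],key=cv2.contourArea)
print(cv2.minAreaRect(atz(g,c[:,0].astype(float),30)[:,:2].astype(np.float32)))
E
```

```text
thick (array([550.4, 293.2]), np.float64(26.54840971966054))
[550.33009868 294.01199737  40.74175223] 472
thin (array([400.4, 306.9]), np.float64(20.60927023528131))
[402.15047919 307.80682142  40.74357272] 321
((595.5328979492188, 33.87537384033203), (113.51417541503906, 229.44256591796875), 5.795527458190918)
((586.7734985351562, 23.50597381591797), (99.74065399169922, 175.9228057861328), 5.237247467041016)
```

View pics/top1.png

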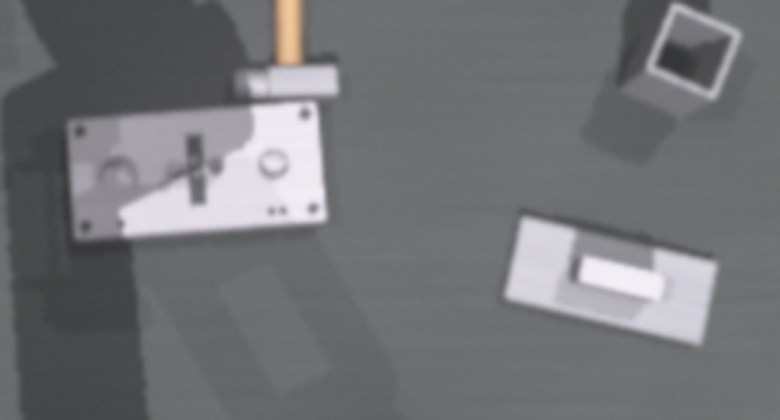

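The top crop shows the base corners at (68,120), (318,102), (327,220) and (75,240), and the cover lying at an angle around (610,278). Next I'll grasp the thick bush.

Emit:
send_rows:
  motion:
    - [0.004,0.004,-0.12,0,0,0,1]
    - [0.004,0.004,-0.24,0,0,0,1]
    - [0.004,0.004,-0.36,0,0,0,1]
    - [0.004,0.004,-0.4,0,0,0,1]
    - [0.004,0.004,-0.434,0,0,0,1]
    - [0.004,0.004,-0.434,0,0,0,1]
    - [0.004,0.004,-0.434,0,0,0,-1]
    - [0.004,0.004,-0.434,0,0,0,-1]
    - [0.004,0.004,-0.434,0,0,0,-1]
    - [0.004,0.004,-0.434,0,0,0,-1]
    - [0.004,0.004,-0.434,0,0,0,-1]
    - [0.004,0.004,-0.434,0,0,0,-1]
  squeeze: 25

```text
time_s: 3.08
ee_pos: [550.8, 292.3, 22.0]
ee_rot: [180.0, 0.0, 96.0]
force: [0.6, -0.4, -0.2]
gripper_width: 34.0
gripper_force: 0.0
```

Emit:
send_rows:
  motion:
    - [0,0,0,0,0,0,-1]
    - [0,0,0,0,0,0,-1]
    - [0,0,0,0,0,0,-1]
    - [0,0,0.1,0,0,0,-1]
    - [0,0,0.2,0,0,0,-1]
    - [0.02,-0.1,0.3,0,0,0,-1]
    - [0.04,-0.2,0.36,0,0,0,-1]
    - [0.06,-0.32,0.36,0,0,0,-1]
    - [0.074,-0.44,0.36,0,0,0,-1]
    - [0.074,-0.55,0.36,0,0,0,-1]
    - [0.074,-0.64,0.36,0,0,0,-1]
    - [0.074,-0.64,0.36,0,0,0,-1]
    - [0.074,-0.64,0.36,0,0,0,-1]
    - [0.074,-0.64,0.36,0,0,0,-1]

```text
time_s: 4.82
ee_pos: [587.8, -26.4, 201.8]
ee_rot: [-180.0, -0.0, 96.1]
force: [0.0, 0.0, -0.7]
gripper_width: 27.1
gripper_force: 25.0
```

Run:
```python
from h import *
f=grab('wrist');save('w2.png',f['pixels']);np.save('w2.npy',f,allow_pickle=True)
s=env.state();print(s['ee_pos'],s['ee_rot'],s['gripper_width'],s['gripper_force'])
g=grab('top');np.save('top2.npy',g,allow_pickle=True)
```

```text
[587.81823714 -26.38659433 201.89238745] [-1.79996354e+02 -1.53279358e-02  9.61056990e+01] 26.944832673890122 24.999857246875763
```

View pics/w2.png

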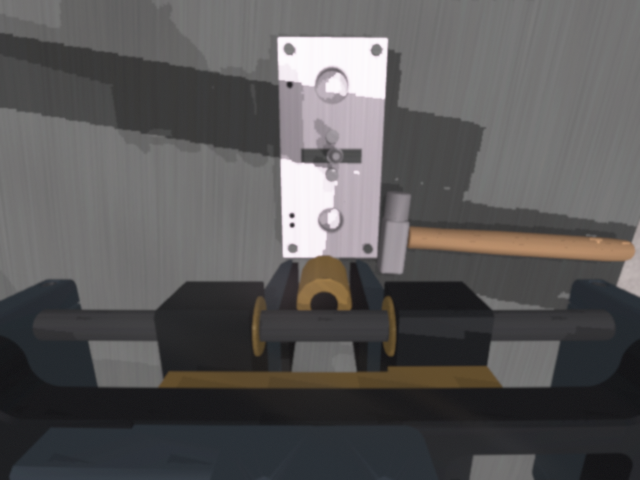

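The wrist view shows the jig with corners (278,38), (387,38), (379,258) and (283,257). Pocket 1 is at (332,85) with one dimple, pocket 2 at (330,218) with two, and the pin top is near (334,156). The held bush is at (324,297).

```bash
cat > m.py <<'E'
from h import *
from scipy.optimize import least_squares
f=np.load('w2.npy',allow_pickle=True).item()
P=f['pixels'];hsv=cv2.cvtColor(P,cv2.COLOR_RGB2HSV)
g=cv2.cvtColor(P,cv2.COLOR_RGB2GRAY).astype(float)
def edge(p,q,n=40):  # strongest gradient along normal
    p,q=np.array(p,float),np.array(q,float);d=(q-p)/np.linalg.norm(q-p);nn=np.array([-d[1],d[0]]);o=[]
    for t in np.linspace(.08,.92,n):
        c=p+t*(q-p);s=np.arange(-6,6.01,.25);xy=c+s[:,None]*nn
        v=cv2.remap(g.astype(np.float32),xy[:,0].astype(np.float32),xy[:,1].astype(np.float32),1).ravel()
        o.append(xy[np.argmax(abs(np.gradient(cv2.GaussianBlur(v[:,None],(1,7),1.5).ravel())))])
    W=atz(f,o,30)[:,:2].astype(np.float32);return cv2.fitLine(W,cv2.DIST_HUBER,0,.01,.01).ravel()
L=[edge(*e) for e in(((278,38),(387,38)),((387,38),(379,258)),((283,250),(278,38)))]
def X(a,b):
    s=np.linalg.solve(np.c_[a[:2],-b[:2]],b[2:]-a[2:]);return a[2:]+s[0]*a[:2]
A,B=X(L[0],L[2]),X(L[0],L[1])
print('corners',A,B,np.linalg.norm(A-B)); 
for l in L: print('dir',np.degrees(np.arctan2(l[1],l[0]))%180)
yd=(L[1][:2]*np.sign(L[1][1])+L[2][:2]*np.sign(L[2][1]));yd/=np.linalg.norm(yd);xd=np.array([yd[1],-yd[0]])
C=(A+B)/2-105*yd
print('yaw',np.degrees(np.arctan2(-yd[0],yd[1])),'C',C,'p1',C+65*yd,'p2',C-65*yd)
print('pix p1,p2',atz(f,[(332,85),(330,218)],30)[:,:2])
q=atz(f,[(335,156)],66)[0,:2]-C;print('pin base x,y',q@xd,q@yd)
Dp=cloud(f)[140:175,320:350].reshape(-1,3);Dp=Dp[(Dp[:,2]>60)&(Dp[:,2]<70)];
print(len(Dp)); q=np.median(Dp[:,:2],0)-C if len(Dp) else 0;print(q@xd,q@yd)
print('bush top px->',atz(f,[(324,297)],220))
save('w2c.png',np.hstack([cv2.resize(P[120:230,280:390],(500,500),interpolation=cv2.INTER_CUBIC),cv2.resize(P[250:310,295:355],(300,300)).repeat(1,0) if 0 else np.vstack([cv2.resize(P[245:320,290:365],(300,300)),np.zeros((200,300,3),np.uint8)])]))
E
python3 m.py
```

```text
corners [526.74445 144.31924] [627.05597 154.47462] 100.82427
dir 5.7808332
dir 95.69398
dir 95.57101
yaw 5.6324863 C [587.2057    44.903885] p1 [580.8261   109.590065] p2 [593.58527  -19.782295]
pix p1,p2 [[581.12587727 108.52650984]
 [593.45238126 -18.52200425]]
pin base x,y 2.9632415959751537 -0.8037010326748979
210
2.128645287298845 -1.6235337791047502
bush top px-> [[587.5246254  -22.05498689 220.        ]]
```

View pics/w2c.png

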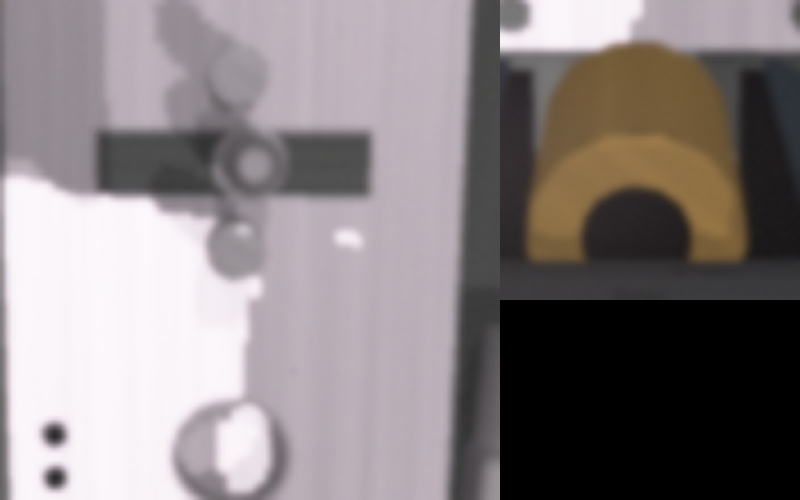

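Emit:
send_rows:
  motion:
    - [-0.0135,0.1,0,0,0,0,-1]
    - [-0.0135,0.2,0,0,0,0,-1]
    - [-0.0135,0.273,0,0,0,0,-1]
    - [-0.0135,0.273,-0.1,0,0,0,-1]
    - [-0.0135,0.273,-0.2,0,0,0,-1]
    - [-0.0135,0.273,-0.27,0,0,0,-1]
    - [-0.0135,0.273,-0.284,0,0,0,-1]
    - [-0.0135,0.273,-0.284,0,0,0,-1]
    - [-0.0135,0.273,-0.284,0,0,0,-1]

```text
time_s: 6.05
ee_pos: [582.5, 109.2, 61.9]
ee_rot: [179.8, -0.0, 96.0]
force: [0.5, 0.0, -1.5]
gripper_width: 27.1
gripper_force: 25.0
```

Run:
```python
from h import *
f=np.load('w2.npy',allow_pickle=True).item()
print(atz(f,[(324.5,304)],220),atz(f,[(336.8,156.3)],66))
s=env.state();print(s['ee_pos'],s['ee_rot'],s['force'])
for n in('top',):
    f=grab(n);np.save(n+'3.npy',f,allow_pickle=True)
    print(ring(f,(271,248),78,16,(12,60,90)))
```

```text
[[588.17568765 -25.78353835 220.        ]] [[591.85164286  44.30887874  66.        ]]
[582.49140279 109.23677643  61.85886347] [ 1.79780704e+02 -1.50650705e-02  9.60177095e+01] [ 0.45894407  0.00478378 -1.47925241]Traceback (most recent call last):
  File "<stdin>", line 7, in <module>
  File "h.py", line 26, in ring
    c=max(cv2.findContours(m,cv2.RETR_EXTERNAL,cv2.CHAIN_APPROX_NONE)[0],key=cv2.contourArea)
ValueError: max() iterable argument is empty
```

Emit:
send_rows:
  motion:
    - [-0.003,-0.001,0,0,0,0,-1]
    - [-0.003,-0.001,-0.012,0,0,0,-1]
    - [-0.003,-0.001,-0.02,0,0,0,-1]
    - [-0.003,-0.001,-0.026,0,0,0,-1]
    - [-0.003,-0.001,-0.026,0,0,0,-1]
    - [-0.003,-0.001,-0.026,0,0,0,-1]

```text
time_s: 6.85
ee_pos: [579.6, 108.3, 46.9]
ee_rot: [-180.0, 0.0, 96.0]
force: [0.5, 0.2, -1.4]
gripper_width: 27.2
gripper_force: 25.0
```

Emit:
send_rows:
  motion:
    - [0.002,0.001,-0.008,0,0,0,-1]
    - [0.002,0.001,-0.014,0,0,0,-1]
    - [0.002,0.001,-0.02,0,0,0,-1]
    - [0.002,0.001,-0.022,0,0,0,-1]
    - [0.002,0.001,-0.022,0,0,0,-1]

```text
time_s: 7.48
ee_pos: [580.6, 108.9, 36.0]
ee_rot: [180.0, -0.0, 96.0]
force: [0.5, 0.3, -1.0]
gripper_width: 27.1
gripper_force: 25.0
```

Emit:
send_rows:
  motion:
    - [0,0,0,0,0,0,0.4]
    - [0,0,0,0,0,0,0.4]
    - [0,0,0,0,0,0,0.4]
    - [0,0,0.03,0,0,0,0.4]
    - [0,0,0.1,0,0,0,0.4]
    - [0,0,0.2,0,0,0,0.6]
    - [-0.08,0.08,0.26,0,0,0,1]
    - [-0.16,0.16,0.3,0,0,0,1]
    - [-0.24,0.26,0.33,0,0,0,1]
    - [-0.32,0.35,0.33,0,0,0,1]
    - [-0.36,0.394,0.33,0,0,0,1]
    - [-0.36,0.394,0.33,0,0,0,1]
    - [-0.36,0.394,0.33,0,0,0,1]
    - [-0.36,0.394,0.33,0,0,0,1]

```text
time_s: 9.22
ee_pos: [401.4, 305.0, 201.2]
ee_rot: [180.0, 0.0, 95.9]
force: [1.0, -0.0, -0.5]
gripper_width: 91.3
gripper_force: 0.0
```

Run:
```python
from h import *
f=grab('wrist');np.save('w4.npy',f,allow_pickle=True)
s=env.state();print(s['ee_pos'],s['ee_rot'])
p=cv2.projectPoints(np.array([[400.4,306.9,40.]]),cv2.Rodrigues(f['R'])[0],f['t'],K(f),f['distortion'].astype(float))[0].ravel();print(p)
print(ring(f,p,40,24))
f=grab('top');np.save('top4.npy',f,allow_pickle=True)
p=cv2.projectPoints(np.array([[581,107.,54.]]),cv2.Rodrigues(f['R'])[0],f['t'],K(f),f['distortion'].astype(float))[0].ravel();print(p)
for z in(54,): print(ring(f,p,z,14,(12,70,80)))
X=cloud(f)
u,v=p.round().astype(int);Q=X[v-12:v+12,u-12:u+12].reshape(-1,3);Q=Q[Q[:,2]>42];print(len(Q),np.median(Q,0),np.percentile(Q[:,2],[10,50,90]))
```

```text
[401.38082746 305.0306902  201.06271675] [1.79981870e+02 6.59869237e-03 9.59061828e+01]
[322.79933604 225.04393452]
(array([400.6, 307. ]), np.float64(20.61979947946024))
[268.17230793 256.95688343]
(array([578.7, 106.6]), np.float64(25.855813891613373))
101 [580.71608013 107.28815998  54.36966325] [50.58916015 54.36966325 57.05101501]
```

The thick bush is home, with its top at 54 mm over pocket 1. Next is the thin bush.

Emit:
send_rows:
  motion:
    - [0,0,-0.12,0,0,0,1]
    - [0,0,-0.24,0,0,0,0.5]
    - [0,0,-0.32,0,0,0,0]
    - [0,0,-0.35,0,0,0,0]
    - [0,0,-0.358,0,0,0,0]
    - [0,0,-0.358,0,0,0,0]
    - [0,0,-0.358,0,0,0,-1]
    - [0,0,-0.358,0,0,0,-1]
    - [0,0,-0.358,0,0,0,-1]
    - [0,0,-0.358,0,0,0,-1]
    - [0,0,-0.358,0,0,0,-1]
    - [0,0,-0.358,0,0,0,-1]

```text
time_s: 10.82
ee_pos: [401.0, 306.1, 22.6]
ee_rot: [179.9, -0.0, 96.0]
force: [0.0, -0.7, 5.9]
gripper_width: 21.2
gripper_force: 25.0
```

Emit:
send_rows:
  motion:
    - [0,0,0.1,0,0,0,-1]
    - [0,0,0.2,0,0,0,-1]
    - [0.05,-0.1,0.27,0,0,0,-1]
    - [0.11,-0.2,0.27,0,0,0,-1]
    - [0.18,-0.3,0.27,0,0,0,-1]
    - [0.24,-0.4,0.27,0,0,0,-1]
    - [0.3,-0.5,0.27,0,0,0,-1]
    - [0.36,-0.6,0.27,0,0,0,-1]
    - [0.386,-0.654,0.27,0,0,0,-1]
    - [0.386,-0.654,0.27,0,0,0,-1]
    - [0.386,-0.654,0.2,0,0,0,-1]
    - [0.386,-0.654,0.11,0,0,0,-1]
    - [0.386,-0.654,0.085,0,0,0,-1]
    - [0.386,-0.654,0.085,0,0,0,-1]
    - [0.386,-0.654,0.085,0,0,0,-1]
    - [0.386,-0.654,0.085,0,0,0,-1]

```text
time_s: 12.82
ee_pos: [594.6, -21.1, 66.1]
ee_rot: [179.8, 0.0, 96.0]
force: [0.6, 0.4, -0.8]
gripper_width: 21.6
gripper_force: 25.0
```

Emit:
send_rows:
  motion:
    - [-0.001,0,-0.02,0,0,0,-1]
    - [-0.001,0,-0.03,0,0,0,-1]
    - [-0.001,0,-0.034,0,0,0,-1]
    - [-0.001,0,-0.038,0,0,0,-1]
    - [-0.001,0,-0.038,0,0,0,-1]
    - [-0.001,0,-0.038,0,0,0,-1]

```text
time_s: 13.58
ee_pos: [593.2, -21.2, 45.6]
ee_rot: [180.0, 0.0, 96.0]
force: [-0.3, 0.6, -0.4]
gripper_width: 21.0
gripper_force: 25.0
```

Bush bottom is at about 23.5 with no contact force, so it's in the pocket. I'll lower it the rest of the way.

Emit:
send_rows:
  motion:
    - [0,0,-0.006,0,0,0,-1]
    - [0,0,-0.012,0,0,0,-1]
    - [0,0,-0.018,0,0,0,-1]
    - [0,0,-0.019,0,0,0,-1]
    - [0,0,-0.019,0,0,0,-1]

```text
time_s: 14.2
ee_pos: [593.1, -21.2, 36.6]
ee_rot: [180.0, 0.0, 96.0]
force: [-2.0, -0.3, 5.7]
gripper_width: 21.3
gripper_force: 25.0
```

Emit:
send_rows:
  motion:
    - [0,0,0,0,0,0,0.1]
    - [0,0,0,0,0,0,0.1]
    - [0,0,0,0,0,0,0.1]
    - [0,0,0.03,0,0,0,0.1]
    - [0,0,0.1,0,0,0,0.1]
    - [0,0,0.2,0,0,0,0.1]
    - [-0.03,-0.1,0.3,0,0,-0.1,0.1]
    - [-0.06,-0.2,0.4,0,0,-0.2,0.1]
    - [-0.09,-0.3,0.427,0,0,-0.317,0.1]
    - [-0.12,-0.4,0.427,0,0,-0.317,0.1]
    - [-0.15,-0.5,0.427,0,0,-0.317,0.1]
    - [-0.18,-0.618,0.427,0,0,-0.317,0.1]
    - [-0.18,-0.618,0.427,0,0,-0.317,0.1]
    - [-0.18,-0.618,0.427,0,0,-0.317,0.1]
    - [-0.18,-0.618,0.427,0,0,-0.317,0.1]

```text
time_s: 16.08
ee_pos: [503.5, -328.8, 249.9]
ee_rot: [180.0, -0.0, 77.1]
force: [-0.1, 0.1, -0.3]
gripper_width: 50.4
gripper_force: 0.0
```

Run:
```python
from h import *
f=grab('wrist');np.save('w5.npy',f,allow_pickle=True);save('w5.png',f['pixels'])
s=env.state();print(s['ee_pos'],s['ee_rot'])
X=cloud(f)
for lo,hi in((49,60),(10,19)):
    m=((X[:,:,2]>lo)&(X[:,:,2]<hi)&(abs(X[:,:,0]-503)<130)&(abs(X[:,:,1]+308)<120)).astype(np.uint8)
    n,lab,st,_=cv2.connectedComponentsWithStats(m);i=1+np.argmax(st[1:,4]);P=X[lab==i]
    print(cv2.minAreaRect(P[:,:2].astype(np.float32)),len(P),np.median(P[:,2]))
g=grab('top')
X=cloud(g)
for x,y in((581,107.5),(594,-22.5)):
    p=cv2.projectPoints(np.array([[x,y,54.]]),cv2.Rodrigues(g['R'])[0],g['t'],K(g),g['distortion'].astype(float))[0].ravel()
    u,v=p.round().astype(int);Q=X[v-12:v+12,u-12:u+12].reshape(-1,3);Q=Q[Q[:,2]>47];print(len(Q),np.median(Q,0),np.percentile(Q[:,2],[10,90]))
```

```text
[ 503.60153814 -328.77768931  249.85192763] [ 1.79974440e+02 -9.51253948e-03  7.70991790e+01]
((502.2628173828125, -306.9637145996094), (69.41371154785156, 21.275012969970703), 77.2862319946289) 1261 54.7285006868455
((502.4893493652344, -307.07269287109375), (169.92584228515625, 70.19038391113281), 77.61576080322266) 6873 14.786858642465253
99 [580.80185186 107.62211295  54.40803819] [50.57122406 57.27856902]
62 [593.36180737 -22.78689201  55.27842971] [51.3176367  57.07622476]
```

View pics/w5.png

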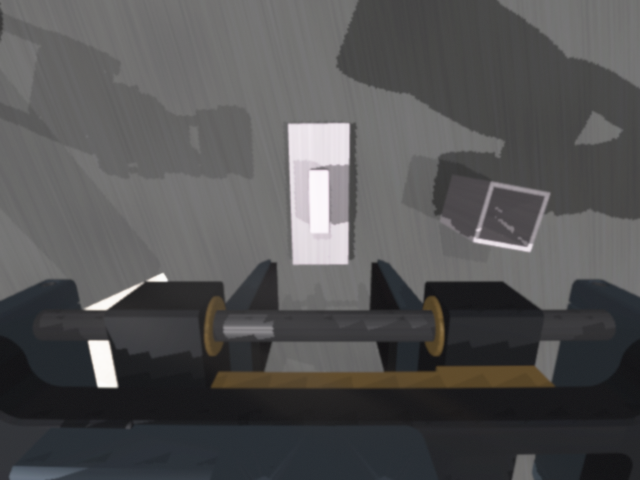

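The wrist view shows the cover with its grip at (319,200) and the tube clear on the right at (510,215). Measured sizes match: 170×70 for the plate and 70×21 for the grip. Both bush tops read about 54–55 mm. I'll grasp the cover now.

Emit:
send_rows:
  motion:
    - [-0.002,0.042,-0.1,0,0,0.007,0.1]
    - [-0.002,0.042,-0.2,0,0,0.007,0.1]
    - [-0.002,0.042,-0.3,0,0,0.007,0.1]
    - [-0.002,0.042,-0.4,0,0,0.007,0.1]
    - [-0.002,0.042,-0.44,0,0,0.007,0.1]
    - [-0.002,0.042,-0.454,0,0,0.007,0.1]
    - [-0.002,0.042,-0.454,0,0,0.007,0.1]
    - [-0.002,0.042,-0.454,0,0,0.007,-1]
    - [-0.002,0.042,-0.454,0,0,0.007,-1]
    - [-0.002,0.042,-0.454,0,0,0.007,-1]
    - [-0.002,0.042,-0.454,0,0,0.007,-1]
    - [-0.002,0.042,-0.454,0,0,0.007,-1]
    - [-0.002,0.042,-0.454,0,0,0.007,-1]
  squeeze: 50

```text
time_s: 17.8
ee_pos: [502.4, -309.4, 23.1]
ee_rot: [179.9, 0.0, 77.4]
force: [-0.6, -0.2, 6.0]
gripper_width: 21.6
gripper_force: 50.0
```

Emit:
send_rows:
  motion:
    - [0,0,0.05,0,0,0,-1]
    - [0,0,0.15,0,0,0,-1]
    - [0,0,0.25,0,0,0,-1]
    - [0.02,0.08,0.28,0,0,0.05,-1]
    - [0.04,0.16,0.28,0,0,0.1,-1]
    - [0.06,0.24,0.28,0,0,0.15,-1]
    - [0.08,0.32,0.28,0,0,0.2,-1]
    - [0.1,0.4,0.28,0,0,0.25,-1]
    - [0.13,0.5,0.28,0,0,0.303,-1]
    - [0.16,0.6,0.28,0,0,0.303,-1]
    - [0.179,0.67,0.28,0,0,0.303,-1]
    - [0.179,0.704,0.28,0,0,0.303,-1]
    - [0.179,0.704,0.28,0,0,0.303,-1]
    - [0.179,0.704,0.28,0,0,0.303,-1]
    - [0.179,0.704,0.28,0,0,0.303,-1]
    - [0.179,0.704,0.28,0,0,0.303,-1]

```text
time_s: 19.8
ee_pos: [591.5, 41.9, 162.6]
ee_rot: [180.0, 0.0, 95.5]
force: [-0.4, 0.2, -4.2]
gripper_width: 21.9
gripper_force: 50.0
```

Run:
```python
from h import *
f=grab('wrist');np.save('w6.npy',f,allow_pickle=True);save('w6.png',f['pixels'])
s=env.state();print(s['ee_pos'],s['ee_rot'],s['force'],s['torque'],s['gripper_width'])
g=grab('top');X=cloud(g);z0=s['ee_pos'][2]-23.1
P=X[200:300,230:370].reshape(-1,3);P=P[abs(P[:,2]-z0-14)<7];print(z0,np.median(P,0),len(P))
r=cv2.minAreaRect(P[:,:2].astype(np.float32));print(r)
A=np.c_[P[:,:2]-P[:,:2].mean(0),np.ones(len(P))];print('tilt',np.linalg.lstsq(A,P[:,2],rcond=None)[0])
save('top6.png',cv2.resize(g['pixels'][200:310,230:370],None,fx=4,fy=4))
```

```text
[591.54224254  42.03787673 162.59432337] [1.79988212e+02 7.03680210e-03 9.55212770e+01] [-0.17541968 -0.61444728 -2.83537971] [-0.15204921  0.0489034   0.01859049] 21.78761675058682
139.49432337159962 [584.84217337 -20.19440144 153.97372754] 596
((591.6284790039062, 38.92646026611328), (70.17394256591797, 163.85794067382812), 6.178746223449707)
tilt [-6.43949733e-04 -9.44315475e-04  1.53976048e+02]
```

View pics/w6.png

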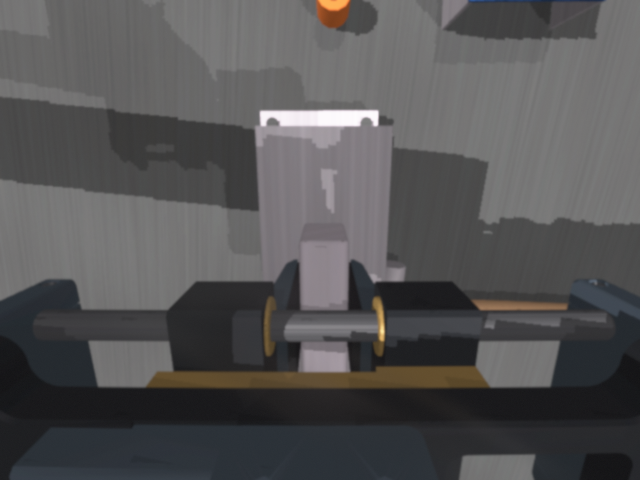

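The wrist view shows the cover held level. Its far edge is at row 126 (corners (256,126) and (392,126)), with the jig's far edge behind it at row 111 (corners (260,111) and (378,111)). I'll check the alignment from these.

Run:
```python
from h import *
f=np.load('w6.npy',allow_pickle=True).item()
a=atz(f,[(255.5,126),(392,126)],153.5);b=atz(f,[(260,110.5),(378.5,110.5)],30)
print(a,b,np.linalg.norm(a[0]-a[1]),np.linalg.norm(b[0]-b[1]))
t=np.radians(5.63);yd=np.array([-np.sin(t),np.cos(t)]);xd=np.array([yd[1],-yd[0]])
c=a[:,:2].mean(0)-85*yd;C=b[:,:2].mean(0)-105*yd
print('cover',c,'base',C,(c-C)@xd,(c-C)@yd)
```

```text
[[548.51842953 124.67480079 153.5       ]
 [617.91688494 131.39724608 153.5       ]] [[527.16597415 143.91230001  30.        ]
 [627.50259943 153.61072217  30.        ]] 69.7232879554484 100.80425469745241
cover [591.55649606  43.44604905] base [587.63520534  44.26801331] 3.82173710184632 -1.2026935010027042
```

Emit:
send_rows:
  motion:
    - [0.001,0.002,-0.05,0,0,0,-1]
    - [0.001,0.002,-0.1,0,0,0,-1]
    - [0.001,0.002,-0.13,0,0,0,-1]
    - [0.001,0.002,-0.135,0,0,0,-1]
    - [0.001,0.002,-0.14,0,0,0,-1]
    - [0.001,0.002,-0.146,0,0,0,-1]
    - [0.001,0.002,-0.152,0,0,0,-1]
    - [0.001,0.002,-0.152,0,0,0,-1]
    - [0.001,0.002,-0.152,0,0,0,-1]

```text
time_s: 21.02
ee_pos: [592.2, 43.9, 86.6]
ee_rot: [180.0, -0.0, 95.6]
force: [0.3, 0.0, -3.1]
gripper_width: 21.7
gripper_force: 50.0
```

The underside is at 63.5, below the pin top, and there is no contact force, so the hole is over the pin. Continuing down.

Emit:
send_rows:
  motion:
    - [0,0,-0.004,0,0,0,-1]
    - [0,0,-0.008,0,0,0,-1]
    - [0,0,-0.01,0,0,0,-1]
    - [0,0,-0.01,0,0,0,-1]
    - [0,0,-0.013,0,0,0,-1]
    - [0,0,-0.016,0,0,0,-1]
    - [0,0,-0.016,0,0,0,-1]

```text
time_s: 21.9
ee_pos: [592.2, 43.8, 79.2]
ee_rot: [180.0, 0.0, 95.6]
force: [-2.5, -0.9, 6.9]
gripper_width: 21.9
gripper_force: 50.0
```

Emit:
send_rows:
  motion:
    - [0,0,-0.003,0,0,0,-1]
    - [0,0,-0.006,0,0,0,-1]
    - [0,0,-0.007,0,0,0,-1]
    - [0,0,-0.008,0,0,0,-1]
    - [0,0,-0.008,0,0,0,-1]

```text
time_s: 22.52
ee_pos: [592.2, 43.9, 77.0]
ee_rot: [179.9, 0.0, 95.6]
force: [-5.1, -0.7, 16.7]
gripper_width: 21.9
gripper_force: 50.0
```

Emit:
send_rows:
  motion:
    - [-0.001,0,-0.002,0,0,0,-1]
    - [-0.001,0,-0.003,0,0,0,-1]
    - [-0.001,0,-0.003,0,0,0,-1]
    - [-0.001,0,-0.003,0,0,0,-1]
    - [-0.001,0,-0.003,0,0,0,-1]

```text
time_s: 23.15
ee_pos: [592.2, 43.8, 77.0]
ee_rot: [179.8, 0.0, 95.6]
force: [-7.9, -0.7, 23.6]
gripper_width: 21.8
gripper_force: 50.0
```

Run:
```python
from h import *
s=env.state();print(s['ee_pos'],s['ee_rot'],s['force'],s['torque'])
f=grab('wrist');save('w7.png',f['pixels']);X=cloud(f);P=X.reshape(-1,3)
P=P[(abs(P[:,2]-68)<6)&(abs(P[:,0]-585)<60)&(P[:,1]>85)&(P[:,1]<135)]
A=np.c_[P[:,:2]-P[:,:2].mean(0),np.ones(len(P))];print('plate top fit',np.linalg.lstsq(A,P[:,2],rcond=None)[0],len(P))
f=grab('scene');save('s7.png',cv2.resize(f['pixels'][190:280,260:420],None,fx=4.5,fy=4.5,interpolation=cv2.INTER_CUBIC))
```

```text
[592.22045936  43.83150074  77.04103919] [1.79820175e+02 1.37968235e-02 9.55909451e+01] [-7.90401198 -0.72296108 23.64840546] [-0.22677469  1.712039    0.0318234 ]
plate top fit [ 1.01852904e-03 -7.65504940e-04  6.87919500e+01] 11823
```

View pics/s7.png

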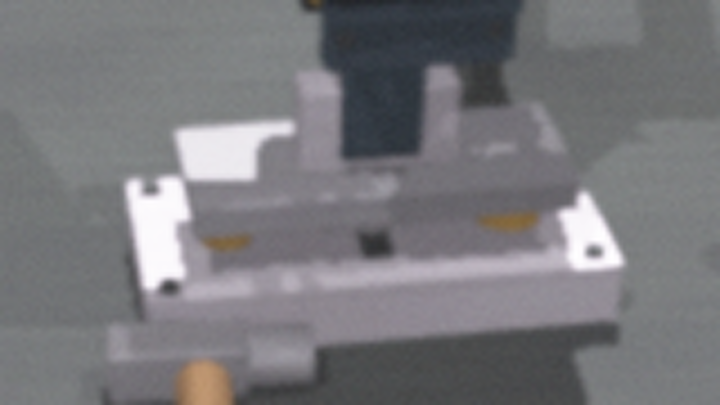

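The scene crop shows the cover level on both bushes, at (225,242) and (510,220). TCP z stayed at 77.0 while the force rose from 17 to 24 N, so the cover is hard down. Handing in.

```bash
python3 -c "
from workcell import env
print(env.job_done())"
```

```text
the job is handed in; nothing more can be done
None
```

I handed the job in at about 23 s: both bushes are in their pockets, and the cover is over the pin, level and pressed hard down at about 24 N with the grip still held. The hand-in gave no verdict, so I can't confirm a pass.

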